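# Start-up sequence on the cordless bench switches

## Task

Power up the bench in its start-up order by pressing three of the four cordless switches: first the one with the wide paddle, then the one with the round paddle, then the one with the narrow bar paddle and no hoop. Press the raised, ribbed end of each paddle lightly with the fingertips until that end is fully down; all three must be left switched on. Do not operate the switch under the guard hoop, do not grip, lift, or push any switch out of place, and leave the other things where they are.

Things in the scene. Friction and masses are not known exactly. Their poses are not given: they have to be found in the camera images.
- wide_switch: Loose cordless bench switch, 0.6 kg: white housing 80 x 56 x 28 mm (x, y, z) on rubber feet with a wide rectangular paddle, 60 x 52 mm; the paddle is grey, 8 mm thick, rocking on a cross pivot (along y) 41 mm above the bench, over the middle of the housing. Origin: centre of the underside; +x is the long axis, towards the ribbed end of the paddle, z up. The four switches swap places and turn from run to run.
- wide_switch_paddle (a joint): Rocking angle of its paddle, rad, -0.25 to 0.25 (stops). Negative: ribbed (+x) end raised, switch off; positive: ribbed end down, switch on. No spring: the paddle stays where it is left, held by friction (about 2 N at the press spot); it runs hard against its stop at 0.25. Starts between -0.25 and -0.18.
- wide_switch_spot (a point): Centre of the three ribs on the top face of that paddle, 19 mm from the pivot axis towards the ribbed end: the spot to press. It moves with the paddle: about 50 mm above the bench when off, 45 mm when level, 40 mm when fully on; the end of the paddle is 11 mm further out.
- round_switch: Loose cordless bench switch, 0.6 kg: white housing 80 x 56 x 28 mm (x, y, z) on rubber feet with a round disc paddle, 60 mm across; the paddle is grey, 8 mm thick, rocking on a cross pivot (along y) 41 mm above the bench, over the middle of the housing. Origin: centre of the underside; +x is the long axis, towards the ribbed end of the paddle, z up. The four switches swap places and turn from run to run.
- round_switch_paddle (a joint): Rocking angle of its paddle, rad, -0.25 to 0.25 (stops). Negative: ribbed (+x) end raised, switch off; positive: ribbed end down, switch on. No spring: the paddle stays where it is left, held by friction (about 2 N at the press spot); it runs hard against its stop at 0.25. Starts between -0.25 and -0.18.
- round_switch_spot (a point): Centre of the three ribs on the top face of that paddle, 19 mm from the pivot axis towards the ribbed end: the spot to press. It moves with the paddle: about 50 mm above the bench when off, 45 mm when level, 40 mm when fully on; the end of the paddle is 11 mm further out.
- narrow_switch: Loose cordless bench switch, 0.6 kg: white housing 80 x 56 x 28 mm (x, y, z) on rubber feet with a narrow bar paddle, 60 x 20 mm, and no hoop over it; the paddle is grey, 8 mm thick, rocking on a cross pivot (along y) 41 mm above the bench, over the middle of the housing. Origin: centre of the underside; +x is the long axis, towards the ribbed end of the paddle, z up. The four switches swap places and turn from run to run.
- narrow_switch_paddle (a joint): Rocking angle of its paddle, rad, -0.25 to 0.25 (stops). Negative: ribbed (+x) end raised, switch off; positive: ribbed end down, switch on. No spring: the paddle stays where it is left, held by friction (about 2 N at the press spot); it runs hard against its stop at 0.25. Starts between -0.25 and -0.18.
- narrow_switch_spot (a point): Centre of the three ribs on the top face of that paddle, 19 mm from the pivot axis towards the ribbed end: the spot to press. It moves with the paddle: about 50 mm above the bench when off, 45 mm when level, 40 mm when fully on; the end of the paddle is 11 mm further out.
- hooped_switch: Loose cordless bench switch, 0.6 kg: white housing 80 x 56 x 28 mm (x, y, z) on rubber feet with a narrow bar paddle, 60 x 20 mm, under a steel guard hoop (bars 6 mm thick, top 72 mm above the bench); the paddle is grey, 8 mm thick, rocking on a cross pivot (along y) 41 mm above the bench, over the middle of the housing. Origin: centre of the underside; +x is the long axis, towards the ribbed end of the paddle, z up. The four switches swap places and turn from run to run.
- hooped_switch_paddle (a joint): Rocking angle of its paddle, rad, -0.25 to 0.25 (stops). Negative: ribbed (+x) end raised, switch off; positive: ribbed end down, switch on. No spring: the paddle stays where it is left, held by friction (about 2 N at the press spot); it runs hard against its stop at 0.25. Starts between -0.25 and -0.18.
- stain_bottle: Bystander, loose: dropper bottle, 32 mm across, 88 mm tall, black rubber bulb, stands among the switches. Origin: centre of its underside. To the right of the switches stands a fixed stereo microscope, 280 mm tall (x 0.32 to 0.57, y -0.18 to 0.02); behind them a raised shelf runs along the whole back (front edge at x = 0.70, underside 205 mm above the bench).
- dish: Bystander, loose: petri dish, 65 mm across, 17 mm high. Origin: centre of its underside.
- canister: Bystander, loose: black screw canister, 34 mm across, 50 mm tall. Origin: centre of its underside.
- tape: Bystander, loose: roll of tape, 58 mm across, 19 mm high. Origin: centre of its underside.
- marker: Bystander, loose: black felt marker lying flat, 135 x 16 x 11 mm. Origin: centre of its underside.
- kitchen_timer: Bystander, loose: white kitchen-style timer, 66 x 66 x 20 mm. Origin: centre of its underside.

How it is judged (in metres and radians):
On the way, in this order (a step that is already met when the one before it is completed fails the run):
1. the wide paddle is on, the others still off (value of joint wide_switch_paddle above 0.12 rad and value of joint each of round_switch_paddle, narrow_switch_paddle below -0.05 rad), for 0.2 s.
2. then the round paddle is on, the narrow one still off (value of joint each of wide_switch_paddle, round_switch_paddle above 0.12 rad and value of joint narrow_switch_paddle below -0.05 rad), for 0.2 s.
3. then the narrow paddle is on too (value of joint each of wide_switch_paddle, round_switch_paddle, narrow_switch_paddle above 0.12 rad), for 0.2 s.
At the end, for the whole second after the job is handed in: The wide, round and narrow (unhooped) paddles are all on (joint above 0.12 rad), the hooped one is still off (below -0.1 rad), every switch stands flat, at rest, within 25 mm of where it stood, and each bystander within 30 mm (all of step 3 and value of joint hooped_switch_paddle below -0.1 rad and distance of each of wide_switch, round_switch, narrow_switch, hooped_switch from where it was at the start of the episode below 0.025 m and linear speed of each of wide_switch, round_switch, narrow_switch, hooped_switch below 0.02 m/s and angle between each of wide_switch, round_switch, narrow_switch, hooped_switch's own z axis and vertical below 0.1 rad and distance of each of stain_bottle, dish, canister, tape, marker, kitchen_timer from where it was at the start of the episode below 0.03 m); the robot touches nothing.
It fails at once if a paddle was pressed before its turn (order: wide, round, narrow) ((value of joint round_switch_paddle above -0.05 rad and value of joint wide_switch_paddle below 0.12 rad) or (value of joint narrow_switch_paddle above -0.05 rad and value of joint any of wide_switch_paddle, round_switch_paddle below 0.12 rad)).
It fails at once if the switch under the hoop was operated (value of joint hooped_switch_paddle above -0.1 rad).
It fails at once if a switch was pressed hard (over 30 N) (contact force between any of the fingers, the arm and wide_switch above 30 N or contact force between any of the fingers, the arm and round_switch above 30 N or contact force between any of the fingers, the arm and narrow_switch above 30 N or contact force between any of the fingers, the arm and hooped_switch above 30 N).
It fails at once if a switch was lifted (10 mm), tipped, or pushed or carried out of place (25 mm) (((height (world z) of wide_switch above 0.01 m or angle between wide_switch's own z axis and vertical above 0.2 rad) or (height (world z) of round_switch above 0.01 m or angle between round_switch's own z axis and vertical above 0.2 rad) or (height (world z) of narrow_switch above 0.01 m or angle between narrow_switch's own z axis and vertical above 0.2 rad) or (height (world z) of hooped_switch above 0.01 m or angle between hooped_switch's own z axis and vertical above 0.2 rad)) or distance of any of wide_switch, round_switch, narrow_switch, hooped_switch from where it was at the start of the episode above 0.025 m).
It fails at once if a bystander was moved (30 mm) (distance of any of stain_bottle, dish, canister, tape, marker, kitchen_timer from where it was at the start of the episode above 0.03 m).
It also fails if it takes over 45 s, if anything falls off the work surface, if the arm or the gripper's body presses on something with over 40 N, if the wrist force passes 120 N, or if a joint passes its speed limit or range.

## Robot

A 6-joint arm with a two-finger parallel gripper is mounted at the origin on a cart in front of the work surface, level with it; the furniture and walls round the work are solid. World frame = base frame: x ahead of the robot, y to its left, z up, the work surface at z = 0. Lengths are in m, angles in degrees, forces in N, time in s.
With the tool pointing down it reaches from about 0.3 to 0.875 m from the base axis. Payload 4.2 kg.
Tool frame: the origin (TCP) lies at the very end of the fingers, on their centre line; the grasp point (between the pads) lies grip_point_offset behind it (grip_point_offset is the distance from the TCP to the grasp point, in m); z points along the fingers, y is the direction in which the jaws open and shut (so a half turn about z gives the same grasp; the last joint's range is limited). The gripper opens to 85 mm and grips with 20 to 120 N. Pads are 22 mm wide; open, the fingers measure 114 mm over their backs; the gripper's body (76 mm by 85 mm) begins 54 mm behind the grasp point. The pads swing forward as they close: fully open they stand 13 mm farther back than shut.
Start: joints at [-70.989, 18.312, 89.639, -0, 72.044, -1.146], TCP at [0.198, -0.54, 0.231] pointing down, gripper open.
Joint ranges: [-177.97, 177.97], [-48.28, 115.42], [12.27, 149.76], [-77.06, 257.06], [2.81, 150.46], [-146.56, 146.56]. Speed limits (degrees/s): [147.25, 147.25, 180, 180, 180, 180].

## Interface

Orientations are given as a 3x3 rotation matrix whose columns are the frame's x, y, z axes.
In Python, from rig import observe, snapshot, sign_off, look_for, grip_point_offset gives the robot as it stands.
- The arm moves only by the tool drive_tool, never from a script. Its argument "steps" is one flat list of numbers, 6 for each row, row after row: the shift along the tool's x, y, z in m, then the turn, a rotation vector about the tool's x, y, z in degrees. In form: [tx, ty, tz, ax, ay, az, tx, ty, tz, ax, ay, az, ...]. A call has 1 to 5 rows; each row shifts and turns the commanded pose from where the row before left it, along the tool's axes as they then stand; what a row does not reach is not made up. A row lasts 1/8 s, in which the tool goes at most 62.5 mm and 10.7 degrees, less where a joint would pass 70% of its speed; a pose out of reach is approached as far as the arm can. A call is refused whole if a number of a shift passes 0.0625 or a number of a turn 10.7, either way. A call with a gripper value outside its range is refused whole. "jaw" is the opening, from 0 (shut) to 1 (fully open), set as the call begins (left out, the last holds). The fingers move at their own pace and stop on an object; the grip force is fixed at half the most. Time passes only in rows, so rows that do not move let the fingers close. It gives the time, the measured TCP pose, the force and the opening at its end, in the units of the state.
- observe(): the state, without advancing time (a new reading comes with each control period).
- snapshot(name): name is "scene" or "side" or "wrist"; returns a dict with "pixels" (420x560x3 uint8, blue, green, red), "range_z" (420x560 float32, m along the optical axis (not along the pixel's ray), 0 where there is no reading), "fx", "fy", "cx", "cy" (pixels), "world_to_cam" (4x4, takes a point from world to camera coordinates). Camera axes: x right, y up, looking along -z (the intrinsics and any distortion apply to the point x, -y, -z); pixel columns grow to the right and rows downward; lengths in m; the calibration is good to about 2 mm. A picture is of the moment at which its call begins.
- sign_off(): hands the job in, once; it reports no verdict.
Trained networks look in a picture, given as the dict that the camera call returned (one of the last four; its "shot" number tells which), for a name from the list of things; names that differ only in an ending like _2 or _b are one class to them, and where a whole thing is asked for, a point or a joint stands for the part that bears it (a point fixed in the world has none). Each returns a list of dicts, best first, with "p" (0 to 1); they miss things now and then, are a little off and sometimes report something else, mostly with a low value. They report only what shows in the picture. A call takes as long as a camera call.
- look_for(picture, thing): "rect" ([left, top, width, height] in pixels, round what is visible of it).
The state is a dict: "time": time; "q": joint angles; "joint_vel": joint speeds; "tau": joint torques, N m; "tool_pos": TCP position; "eef_rot": TCP orientation; "force": force on the tool from outside, world axes, zero at the start; "moment": the same for the moment, N m; "finger_gap": finger opening in m.
Only numpy, scipy, OpenCV 4.12 (cv2) and the standard library are available. Lean on these libraries where they do the work, as an engineer would, in place of code of your own. Each camera call takes 0.05 s, during which the arm holds its last target.

## Working session

There is one attempt and no reset: what is moved stays moved. The work goes in short steps, Python scripts to look and compute and a tool call to move; the robot and the scene stay as the last step left them, time stands still between calls to the robot, and variables do not carry over. Pictures are saved under pics/ and viewed, and the job is handed in when it is done.

Besides the shell and the picture viewer there is one more tool, called after "Request:" as name(argument=value, ...) on one line, values as JSON. drive_tool: Moves the arm, as the interface text tells. Its arguments: {"type":"object","properties":{"steps":{"type":"array"},"jaw":{"type":"number"}},"required":["steps"]}

```bash
ls; mkdir -p pics
python3 - <<'E'
from rig import *
import rig,cv2,numpy as np,pickle
print(observe(), grip_point_offset)
for n in ["scene","side","wrist"]:
    s=snapshot(n); cv2.imwrite(f"pics/{n}0.png",s["pixels"]); pickle.dump(s,open(f"{n}0.pkl","wb"))
    print(n,s["fx"],s["cx"],s["cy"],np.round(s["world_to_cam"],3).tolist(),s.keys())
    if n!="wrist":
        for t in ["wide_switch","round_switch","narrow_switch","hooped_switch","wide_switch_spot","stain_bottle"]:
            print(t,[(np.round(d["rect"]).tolist(),round(d["p"],2)) for d in look_for(s,t)][:4])
E
```

```text
pics
{'time': 0.0, 'q': array([-7.09898894e+01,  1.83518662e+01,  8.97071374e+01,  6.56558665e-04,
        7.20458906e+01, -1.14558106e+00]), 'joint_vel': array([-0.0261338 ,  0.09182909,  0.14363524,  0.07117824,  0.00666768,
        0.11333312]), 'tau': array([-4.62273317e-05, -4.15516269e+01, -2.34159458e+01, -7.87907493e-05,
        8.30317877e-03, -8.52447499e-07]), 'tool_pos': array([ 0.19797576, -0.53931851,  0.23047507]), 'eef_rot': array([[ 9.38761005e-01,  3.44568473e-01, -5.86032026e-04],
       [ 3.44568968e-01, -9.38759404e-01,  1.73445158e-03],
       [ 4.74942579e-05, -1.83016396e-03, -9.99998324e-01]]), 'force': array([ 0.51641633,  1.17116011, -0.60789968]), 'moment': array([-0.03666213,  0.0402676 ,  0.02612851]), 'finger_gap': 0.08550613303995121} 0.0187
scene 485.0524212040443 276.8178225384308 211.7668207582883 [[-0.568, -0.823, 0.021, 0.314], [0.479, -0.31, 0.821, -0.258], [-0.669, 0.477, 0.57, -0.967], [0.0, 0.0, 0.0, 1.0]] dict_keys(['pixels', 'range_z', 'fx', 'fy', 'cx', 'cy', 'world_to_cam', 'shot'])
wide_switch []
round_switch [([182.0, 217.0, 33.0, 31.0], 
[... 480 characters left out ...]
els', 'range_z', 'fx', 'fy', 'cx', 'cy', 'world_to_cam', 'shot'])
wide_switch [([231.0, 271.0, 31.0, 37.0], 0.94)]
round_switch [([214.0, 238.0, 33.0, 30.0], 0.55), ([271.0, 233.0, 29.0, 29.0], 0.37)]
narrow_switch [([271.0, 233.0, 29.0, 30.0], 0.87)]
hooped_switch [([169.0, 266.0, 32.0, 43.0], 0.89)]
wide_switch_spot [([234.0, 271.0, 26.0, 26.0], 0.97)]
stain_bottle [([249.0, 244.0, 14.0, 28.0], 0.54), ([230.0, 274.0, 32.0, 33.0], 0.38)]
wrist 369.1894093348549 286.5423162428796 208.46124652701343 [[0.345, -0.939, 0.001, -0.576], [0.888, 0.326, -0.326, 0.041], [0.305, 0.113, 0.946, -0.38], [0.0, 0.0, 0.0, 1.0]] dict_keys(['pixels', 'range_z', 'fx', 'fy', 'cx', 'cy', 'world_to_cam', 'shot'])
```

Run:
```python
import cv2,pickle
for n,(x,y,w,h) in {"scene":(80,190,220,120),"side":(150,210,190,110)}.items():
    s=pickle.load(open(f"{n}0.pkl","rb")); cv2.imwrite(f"pics/{n}0z.png",cv2.resize(s["pixels"][y:y+h,x:x+w],None,fx=3.6,fy=3.6,interpolation=cv2.INTER_CUBIC))
```

```text
(no output)
```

View pics/scene0.png

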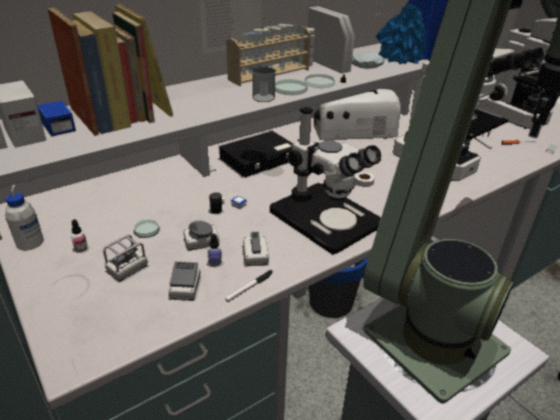

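View pics/side0.png

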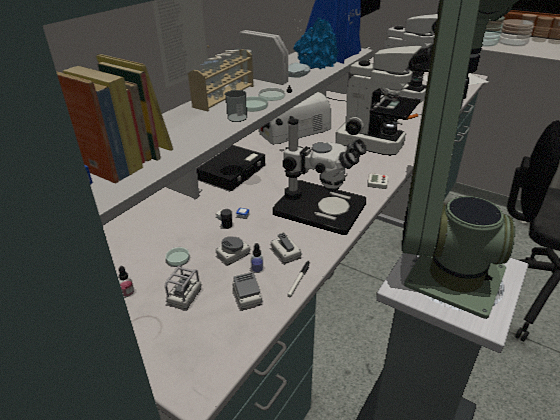

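```bash
sleep 0
```

```text
(no output)
```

View pics/wrist0.png

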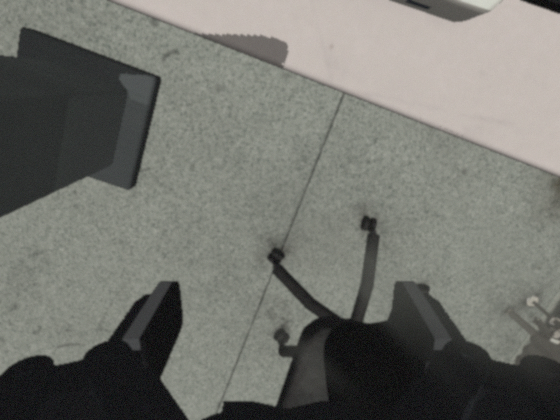

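The four switches show in both overviews: hooped at scene (125,257), round (200,235), wide (185,278), narrow (255,247), with the bottle between them at (214,250). Now the positions.

```bash
cat > h.py <<'E'
import numpy as np,cv2
def cloud(s):
    z=s["range_z"]; v,u=np.indices(z.shape)
    P=np.stack([(u-s["cx"])/s["fx"]*z, -(v-s["cy"])/s["fy"]*z, -z, np.ones_like(z)],-1)
    W=(P@np.linalg.inv(s["world_to_cam"]).T)[...,:3]; W[z==0]=np.nan
    return W
def proj(s,p):
    c=s["world_to_cam"]@np.r_[p,1]; return s["cx"]+s["fx"]*c[0]/-c[2], s["cy"]-s["fy"]*c[1]/-c[2]
E
python3 - <<'E'
import pickle,numpy as np
from h import *
R={"scene":dict(wide=(167,258,36,42),round=(180,215,38,35),narrow=(242,228,30,38),hoop=(100,231,48,50),bot=(207,230,15,37)),
"side":dict(wide=(230,270,34,38),round=(213,233,38,32),narrow=(269,232,33,33),hoop=(163,262,40,48),bot=(249,240,15,33))}
for n in R:
    s=pickle.load(open(f"{n}0.pkl","rb")); W=cloud(s)
    for k,(x,y,w,h) in R[n].items():
        p=W[y:y+h,x:x+w].reshape(-1,3); p=p[np.isfinite(p[:,2])]
        t=p[(p[:,2]>.033)&(p[:,2]<.12)]; 
        print(n,k,len(t),np.round(np.median(t,0),3),np.round(t.min(0),3),np.round(t.max(0),3), 'bench',np.round(np.percentile(p[:,2],[2,10]),3))
E
```

```text
scene wide 582 [0.409 0.346 0.044] [0.373 0.309 0.033] [0.45  0.383 0.055] bench [-0.002 -0.001]
scene round 445 [0.524 0.248 0.047] [0.437 0.211 0.033] [0.572 0.268 0.087] bench [-0.002 -0.001]
scene narrow 177 [0.418 0.156 0.045] [0.39  0.133 0.033] [0.453 0.176 0.053] bench [-0.003 -0.001]
scene hoop 526 [0.537 0.431 0.064] [0.509 0.386 0.033] [0.573 0.471 0.075] bench [-0.002 -0.001]
scene bot 245 [0.443 0.253 0.05 ] [0.432 0.22  0.033] [0.523 0.266 0.087] bench [-0.001 -0.   ]
side wide 477 [0.411 0.349 0.044] [0.375 0.313 0.033] [0.451 0.384 0.054] bench [-0.002 -0.001]
side round 246 [0.537 0.246 0.045] [0.51  0.213 0.033] [0.569 0.271 0.053] bench [-0.002 -0.001]
side narrow 147 [0.421 0.16  0.044] [0.392 0.138 0.034] [0.45  0.178 0.055] bench [-0.002 -0.001]
side hoop 444 [0.541 0.436 0.067] [0.51  0.39  0.033] [0.577 0.475 0.077] bench [-0.002 -0.001]
side bot 175 [0.445 0.258 0.052] [0.419 0.239 0.034] [0.462 0.318 0.088] bench [-0.002 -0.001]
```

View pics/scene0z.png

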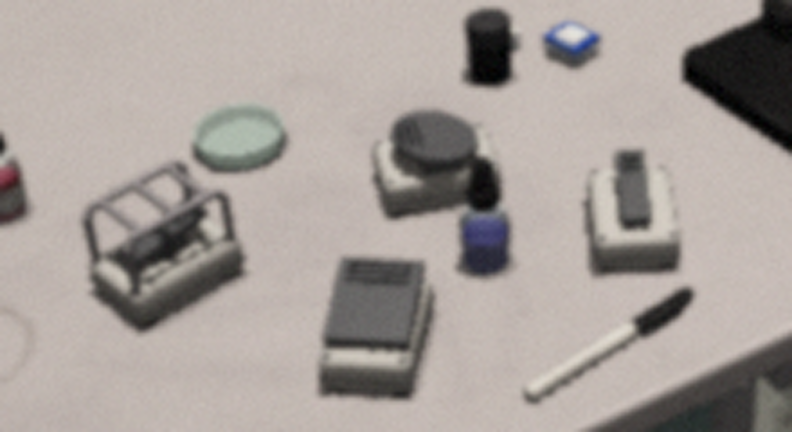

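View pics/side0z.png

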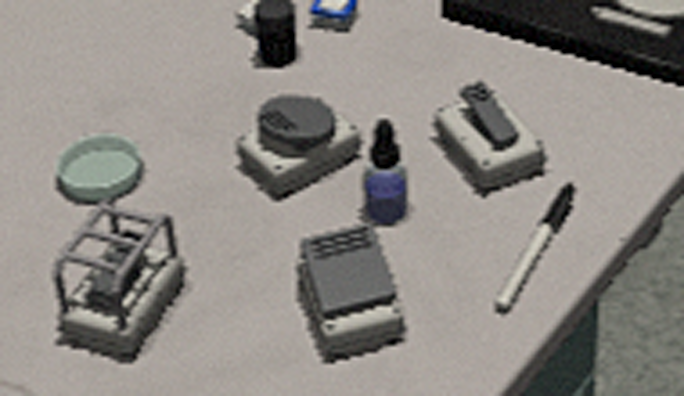

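Run:
```python
import pickle,numpy as np,cv2
from h import *
C=dict(wide=(.41,.347),round=(.54,.244),narrow=(.42,.157))
for n in ["scene","side"]:
    s=pickle.load(open(f"{n}0.pkl","rb")); W=cloud(s).reshape(-1,3); W=W[np.isfinite(W[:,2])]
    for k,c in C.items():
        d=np.hypot(W[:,0]-c[0],W[:,1]-c[1])
        q=W[(d<.055)&(W[:,2]>.015)&(W[:,2]<.07)]; q=q[~((abs(q[:,0]-.443)<.025)&(abs(q[:,1]-.255)<.025))]
        r=cv2.minAreaRect((q[:,:2]*1000).astype(np.float32))
        t=q[q[:,2]>.0365]
        for i in range(3):
            A=np.c_[t[:,:2],np.ones(len(t))]; x=np.linalg.lstsq(A,t[:,2],rcond=None)[0]; e=abs(A@x-t[:,2]); t=t[e<.004]
        r2=cv2.minAreaRect((t[:,:2]*1000).astype(np.float32))
        print(n,k,'all',np.round(r[0],1),np.round(r[1],1),round(r[2],1),'pad',len(t),np.round(r2[0],1),np.round(r2[1],1),round(r2[2],1),'slope',np.round(np.hypot(*x[:2]),3),'dir',np.round(np.degrees(np.arctan2(x[1],x[0])),1),'plane z at pad c',round(float(x@np.r_[np.array(r2[0])/1000,1]),4))
```

```text
scene wide all [410.1 345.3] [55.4 80.6] 52.2 pad 530 [411.1 345.3] [52.  60.8] 52.5 slope 0.259 dir -38.5 plane z at pad c 0.0448
scene round all [539.7 239.4] [79.4 66. ] 74.2 pad 282 [538.9 238.6] [58.5 59.4] 20.3 slope 0.195 dir 70.6 plane z at pad c 0.0448
scene narrow all [418.3 156.1] [56.  83.9] 62.7 pad 160 [421.  154.7] [19.9 63.5] 62.4 slope 0.195 dir -32.7 plane z at pad c 0.0449
side wide all [410.6 349.6] [55.  78.3] 53.3 pad 449 [412.4 347.4] [52.  62.9] 53.1 slope 0.251 dir -37.7 plane z at pad c 0.0451
side round all [539.7 241.9] [82.3 61.1] 74.7 pad 231 [538.9 241.3] [57.3 59.4] 82.6 slope 0.196 dir 68.9 plane z at pad c 0.045
side narrow all [420.2 158.5] [57.2 86.1] 61.0 pad 120 [421.4 157.5] [21.2 60.3] 61.4 slope 0.214 dir -44.4 plane z at pad c 0.045
```

Request:
drive_tool(steps=[0, 0, -0.06, 0, 0, 0, 0, 0, -0.06, 0, 0, 0, 0, 0, -0.06, 0, 0, 0, 0, 0, 0, 0, 0, 0], jaw=0)

```text
time: 1.25
tool_pos: [0.1986, -0.5411, 0.4171]
eef_rot: [[0.939, 0.345, 0.004], [0.345, -0.939, -0.011], [-0.0, 0.012, -1.0]]
force: [0.4, -0.1, -0.5]
finger_gap: 0.012
```

```bash
cat > plan.py <<'E'
import numpy as np
from rig import observe
def cur():
    o=observe(); R=np.array(o["eef_rot"]); return o["tool_pos"],R,np.degrees(np.arctan2(R[1,0],R[0,0])),o
def polar(tgt,a1,n):
    p,R,a0,o=cur(); q0=np.arctan2(p[1],p[0]);r0=np.hypot(*p[:2]);q1=np.arctan2(tgt[1],tgt[0]);r1=np.hypot(*tgt[:2])
    da=(a1-a0)/n; P=p.copy()
    for i in range(1,n+1):
        f=i/n;q=q0+f*(q1-q0);r=r0+f*(r1-r0);N=np.array([r*np.cos(q),r*np.sin(q),p[2]+f*(tgt[2]-p[2])])
        a=np.radians(a0+da*(i-1)); X=np.array([np.cos(a),np.sin(a),0]);Y=np.array([np.sin(a),-np.cos(a),0])
        d=N-P; print(i,np.round([d@X,d@Y,-d[2]],4),'az',round(-da,2)); P=N
E
python3 -c "
from plan import *
polar([.426,.335,.38],142.5,18)"
```

```text
1 [ 0.0601 -0.0051  0.0021] az -6.8
2 [ 0.0599 -0.0042  0.0021] az -6.8
3 [ 0.0598 -0.0034  0.0021] az -6.8
4 [ 0.0596 -0.0025  0.0021] az -6.8
5 [ 0.0594 -0.0017  0.0021] az -6.8
6 [ 0.0593 -0.0009  0.0021] az -6.8
7 [ 0.0591 -0.0001  0.0021] az -6.8
8 [0.0589 0.0007 0.0021] az -6.8
9 [0.0587 0.0015 0.0021] az -6.8
10 [0.0584 0.0023 0.0021] az -6.8
11 [0.0582 0.0031 0.0021] az -6.8
12 [0.0579 0.0039 0.0021] az -6.8
13 [0.0577 0.0047 0.0021] az -6.8
14 [0.0574 0.0055 0.0021] az -6.8
15 [0.0571 0.0062 0.0021] az -6.8
16 [0.0568 0.007  0.0021] az -6.8
17 [0.0565 0.0078 0.0021] az -6.8
18 [0.0562 0.0085 0.0021] az -6.8
```

Request:
drive_tool(steps=[0.06, -0.005, 0, 0, 0, -6.8, 0.06, -0.004, 0, 0, 0, -6.8, 0.06, -0.003, 0, 0, 0, -6.8, 0.06, -0.002, 0, 0, 0, -6.8, 0.059, -0.002, 0, 0, 0, -6.8])

```text
time: 1.88
tool_pos: [0.4367, -0.361, 0.4095]
eef_rot: [[0.582, 0.813, -0.002], [0.813, -0.582, 0.002], [0.0, -0.002, -1.0]]
force: [0.5, -0.6, 0.3]
finger_gap: 0.0001
```

Request:
drive_tool(steps=[0.059, -0.001, 0, 0, 0, -6.8, 0.059, 0, 0, 0, 0, -6.8, 0.059, 0.001, 0, 0, 0, -6.8, 0.059, 0.002, 0, 0, 0, -6.8, 0.058, 0.002, 0, 0, 0, -6.8])

```text
time: 2.5
tool_pos: [0.5497, -0.093, 0.4095]
eef_rot: [[0.028, 1.0, -0.002], [1.0, -0.028, 0.0], [0.0, -0.002, -1.0]]
force: [0.1, 0.1, -0.3]
finger_gap: 0.0001
```

```bash
python3 -c "
from plan import *
print(cur()[:3])
polar([.426,.335,.30],142.5,8)"
```

```text
(array([ 0.54967803, -0.09296163,  0.40949796]), array([[ 2.81635773e-02,  9.99600361e-01, -2.43536571e-03],
       [ 9.99603260e-01, -2.81625932e-02,  4.37425955e-04],
       [ 3.68664928e-04, -2.44671899e-03, -9.99996939e-01]]), np.float64(88.38613237763221))
1 [0.0579 0.0031 0.0137] az -6.76
2 [0.0577 0.0039 0.0137] az -6.76
3 [0.0574 0.0047 0.0137] az -6.76
4 [0.0572 0.0054 0.0137] az -6.76
5 [0.0569 0.0062 0.0137] az -6.76
6 [0.0566 0.007  0.0137] az -6.76
7 [0.0563 0.0077 0.0137] az -6.76
8 [0.056  0.0084 0.0137] az -6.76
```

Request:
drive_tool(steps=[0.058, 0.003, 0, 0, 0, -6.8, 0.058, 0.004, 0, 0, 0, -6.8, 0.057, 0.005, 0, 0, 0, -6.8, 0.057, 0.005, 0.02, 0, 0, -6.8, 0.057, 0.006, 0.03, 0, 0, -6.8])

```text
time: 3.12
tool_pos: [0.5143, 0.1877, 0.3608]
eef_rot: [[-0.536, 0.844, 0.0], [0.844, 0.536, 0.0], [-0.0, 0.0, -1.0]]
force: [0.7, -0.1, 0.3]
finger_gap: 0.0001
```

Request:
drive_tool(steps=[0.057, 0.007, 0.03, 0, 0, -6.8, 0.056, 0.008, 0.02, 0, 0, -6.7, 0.056, 0.008, 0.02, 0, 0, -6.7, 0, 0, 0, 0, 0, 0])

```text
time: 3.62
tool_pos: [0.4243, 0.331, 0.2903]
eef_rot: [[-0.795, 0.606, -0.005], [0.606, 0.795, -0.003], [0.002, -0.006, -1.0]]
force: [-0.5, -0.4, 0.9]
finger_gap: -0.0003
```

```bash
python3 -c "
from plan import *
from rig import *
import cv2,pickle
print(cur()[:3],cur()[3]['q'])
s=snapshot('wrist');cv2.imwrite('pics/w1.png',s['pixels']);pickle.dump(s,open('w1.pkl','wb'))
for t in ['wide_switch','round_switch','narrow_switch','hooped_switch']: print(t,[(d['rect'],d['p']) for d in look_for(s,t)])
"
```

```text
(array([0.42429775, 0.33097077, 0.29030466]), array([[-0.79519458,  0.60632966, -0.00547046],
       [ 0.60634924,  0.79519252, -0.00307488],
       [ 0.00248568, -0.00576213, -0.99998031]]), np.float64(142.6738703355225)) [ 3.67039690e+01  1.33157291e+01  8.81503357e+01  4.69661356e-02
  7.88905300e+01 -1.59795047e+01]
wide_switch [([265.5, 103.4, 55.2, 75.8], 0.75)]
round_switch [([250.1, 246.2, 73.7, 36.0], 0.6), ([267.9, 117.3, 49.3, 60.8], 0.49)]
narrow_switch [([142.2, 207.9, 60.7, 71.4], 0.56), ([266.5, 115.8, 51.3, 63.2], 0.37)]
hooped_switch [([376.0, 148.4, 95.1, 94.0], 0.78)]
```

View pics/w1.png

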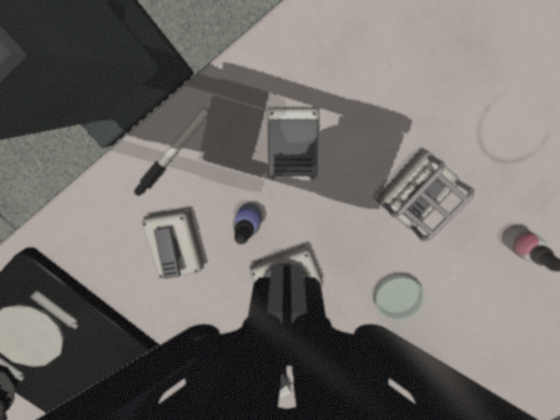

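The wrist view shows wide at (293,143) with its ribs on the near side, narrow at (170,245) with its ribs at (170,268), hooped at (425,195), and the bottle at (247,222). I'll refit the poses from it.

Run:
```python
import pickle,numpy as np,cv2
from h import *
C=dict(wide=(.41,.347),narrow=(.42,.157))
s=pickle.load(open("w1.pkl","rb")); W=cloud(s).reshape(-1,3); W=W[np.isfinite(W[:,2])]
for k,c in C.items():
    d=np.hypot(W[:,0]-c[0],W[:,1]-c[1])
    q=W[(d<.055)&(W[:,2]>.015)&(W[:,2]<.07)]
    r=cv2.minAreaRect((q[:,:2]*1000).astype(np.float32))
    t=q[q[:,2]>.0355]
    for i in range(3):
        A=np.c_[t[:,:2],np.ones(len(t))]; x=np.linalg.lstsq(A,t[:,2],rcond=None)[0]; e=abs(A@x-t[:,2]); t=t[e<.004]
    r2=cv2.minAreaRect((t[:,:2]*1000).astype(np.float32))
    print(k,'all',np.round(r[0],1),np.round(r[1],1),round(r[2],1),'pad',len(t),np.round(r2[0],1),np.round(r2[1],1),round(r2[2],1),'slope',np.round(np.hypot(*x[:2]),3),'dir',np.round(np.degrees(np.arctan2(x[1],x[0])),1),'zc',round(float(x@np.r_[np.array(r2[0])/1000,1]),4))
from plan import *
p,R,a,o=cur(); print(p,a)
for tgt in [(.426,.3354,.065)]: print('tool shift',R.T@(np.array(tgt)-p))
```

```text
wide all [412.8 345.8] [56.  78.9] 52.6 pad 2815 [413.  345.7] [52.  57.3] 52.6 slope 0.254 dir -37.5 zc 0.0443
narrow all [421.9 155.8] [55.5 79.6] 62.7 pad 880 [421.9 155.2] [20.5 58.9] 62.1 slope 0.218 dir -43.2 zc 0.0444
[0.42866843 0.32845137 0.29359066] 142.23843074361375
tool shift [0.00650418 0.00375319 0.2285885 ]
```

Request:
drive_tool(steps=[0.005, 0.003, 0.055, 0, 0, 0, 0, 0, 0.055, 0, 0, 0, 0, 0, 0.055, 0, 0, 0, 0, 0, 0.045, 0, 0, 0, 0, 0, 0, 0, 0, 0])

```text
time: 4.5
tool_pos: [0.4247, 0.3324, 0.0808]
eef_rot: [[-0.79, 0.612, -0.006], [0.612, 0.79, -0.004], [0.002, -0.007, -1.0]]
force: [-0.7, 0.2, 0.7]
finger_gap: -0.0001
```

Request:
drive_tool(steps=[0, 0, 0, 0, 0, 0, 0, 0, 0, 0, 0, 0])

```text
time: 4.75
tool_pos: [0.4273, 0.3355, 0.0857]
eef_rot: [[-0.791, 0.611, 0.004], [0.611, 0.791, 0.003], [-0.001, 0.005, -1.0]]
force: [0.6, 0.3, 0.1]
finger_gap: 0.0001
```

```bash
cat > st.py <<'E'
import sys
from plan import *
from rig import *
import cv2
t=[float(v) for v in sys.argv[1:4]]
p,R,a,o=cur(); print(np.round(p,4),round(a,1),o['time'],np.round(o['force'],1)); print('shift',np.round(R.T@(np.array(t)-p),4))
E
python3 st.py .427 .3346 .052; python3 -c "
from rig import *
import cv2
s=snapshot('side');cv2.imwrite('pics/s2.png',cv2.resize(s['pixels'][180:330,130:340],None,fx=3.5,fy=3.5))"
```

```text
[0.4273 0.3355 0.0857] 142.3 4.75 [0.6 0.3 0.1]
shift [-0.0003 -0.001   0.0337]
```

View pics/s2.png

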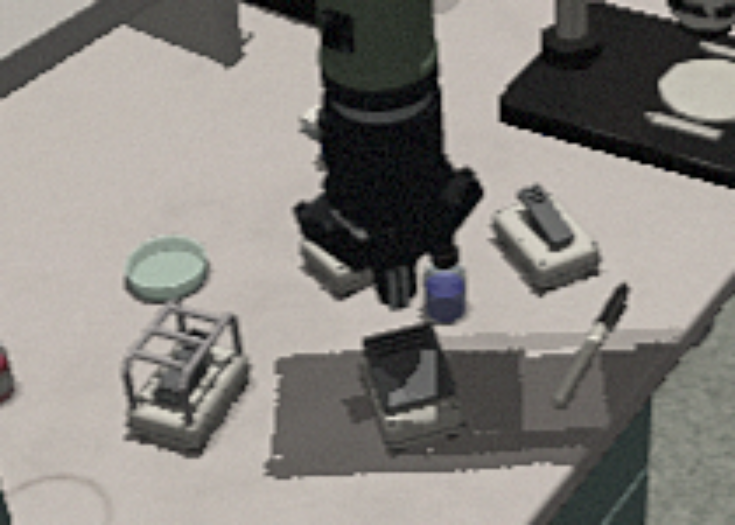

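The tips hang above the ribs of the wide switch and the bottle is clear. Descending carefully.

Request:
drive_tool(steps=[0, -0.001, 0.015, 0, 0, 0, 0, 0, 0.01, 0, 0, 0, 0, 0, 0.004, 0, 0, 0, 0, 0, 0, 0, 0, 0, 0, 0, 0, 0, 0, 0])

```text
time: 5.42
tool_pos: [0.4252, 0.3341, 0.0544]
eef_rot: [[-0.792, 0.611, 0.0], [0.611, 0.792, 0.0], [-0.0, 0.0, -1.0]]
force: [-0.4, 0.4, -0.6]
finger_gap: 0.0
```

Request:
drive_tool(steps=[0, 0, 0.004, 0, 0, 0, 0, 0, 0.003, 0, 0, 0, 0, 0, 0.002, 0, 0, 0, 0, 0, 0.001, 0, 0, 0, 0, 0, 0, 0, 0, 0])

```text
time: 6.05
tool_pos: [0.4255, 0.334, 0.0446]
eef_rot: [[-0.792, 0.611, 0.001], [0.611, 0.792, 0.0], [-0.001, 0.001, -1.0]]
force: [1.1, -0.6, 3.0]
finger_gap: -0.0003
```

Request:
drive_tool(steps=[0, 0, 0.001, 0, 0, 0, 0, 0, 0.001, 0, 0, 0, 0, 0, 0, 0, 0, 0])

```text
time: 6.42
tool_pos: [0.4258, 0.3338, 0.0427]
eef_rot: [[-0.792, 0.61, 0.002], [0.61, 0.792, -0.0], [-0.001, 0.001, -1.0]]
force: [3.4, -3.9, 4.2]
finger_gap: -0.0003
```

Request:
drive_tool(steps=[0, 0, 0.0007, 0, 0, 0, 0, 0, 0, 0, 0, 0])

```text
time: 6.68
tool_pos: [0.4259, 0.3338, 0.0422]
eef_rot: [[-0.792, 0.61, 0.002], [0.61, 0.792, -0.0], [-0.001, 0.001, -1.0]]
force: [3.7, -4.4, 6.3]
finger_gap: -0.0005
```

Request:
drive_tool(steps=[-0.0005, 0, 0.0007, 0, 0, 0, 0, 0, 0, 0, 0, 0])

```text
time: 6.92
tool_pos: [0.426, 0.3338, 0.042]
eef_rot: [[-0.792, 0.611, 0.001], [0.611, 0.792, 0.001], [-0.001, 0.001, -1.0]]
force: [2.2, -4.3, 10.7]
finger_gap: -0.0
```

Request:
drive_tool(steps=[0, 0, -0.03, 0, 0, 0, 0, 0, -0.04, 0, 0, 0, 0, 0, -0.04, 0, 0, 0, 0, 0, 0, 0, 0, 0, 0, 0, 0, 0, 0, 0])

```text
time: 7.55
tool_pos: [0.4242, 0.3333, 0.1497]
eef_rot: [[-0.792, 0.611, -0.003], [0.611, 0.792, -0.001], [0.001, -0.003, -1.0]]
force: [-1.4, -0.7, -1.0]
finger_gap: -0.0003
```

```bash
cat > fit.py <<'E'
import sys,numpy as np,cv2
from h import *
from rig import *
def fit(n,k,save=None):
    C=dict(wide=(.412,.346),round=(.539,.240),narrow=(.421,.156),hoop=(.54,.433)); c=C[k]
    s=snapshot(n); W=cloud(s).reshape(-1,3); W=W[np.isfinite(W[:,2])]
    d=np.hypot(W[:,0]-c[0],W[:,1]-c[1]); q=W[(d<.055)&(W[:,2]>.015)&(W[:,2]<.07)]; q=q[~((abs(q[:,0]-.443)<.025)&(abs(q[:,1]-.255)<.025))]
    r=cv2.minAreaRect((q[:,:2]*1000).astype(np.float32)); t=q[q[:,2]>.0355]
    for i in range(3):
        A=np.c_[t[:,:2],np.ones(len(t))]; x=np.linalg.lstsq(A,t[:,2],rcond=None)[0]; e=abs(A@x-t[:,2]); t=t[e<.004]
    r2=cv2.minAreaRect((t[:,:2]*1000).astype(np.float32))
    print(n,k,'all',np.round(r[0],1),np.round(r[1],1),round(r[2],1),'pad',len(t),np.round(r2[0],1),np.round(r2[1],1),round(r2[2],1),'slope',np.round(np.hypot(*x[:2]),3),'dir',np.round(np.degrees(np.arctan2(x[1],x[0])),1))
    if save: cv2.imwrite(save,s['pixels'])
for a in sys.argv[2:]: fit(sys.argv[1],a,f'pics/{sys.argv[1]}_{a}_{observe()["time"]:.2f}.png')
E
python3 fit.py wrist wide; python3 fit.py side wide;python3 fit.py scene wide; python3 st.py .544 .258 .07; ls pics
```

```text
wrist wide all [412.6 346. ] [55.9 78.4] 52.7 pad 5744 [413.3 345.6] [52.2 58.8] 52.5 slope 0.243 dir 143.1
side wide all [410.9 349. ] [56.  81.3] 52.2 pad 293 [412.6 347.8] [51.9 60.7] 52.7 slope 0.236 dir 143.4
scene wide all [411.  345.1] [56.3 85.7] 53.1 pad 353 [411.4 345.1] [51.9 60.7] 52.0 slope 0.22 dir 141.3
[0.4244 0.3331 0.1493] 142.4 7.7 [-0.1  0.8 -0. ]
shift [-0.1407  0.0138  0.079 ]
s2.png
scene0.png
scene0z.png
scene_wide_7.65.png
side0.png
side0z.png
side_wide_7.60.png
w1.png
wrist0.png
wrist_wide_7.55.png
```

```bash
python3 -c "
from plan import *
polar([.52,.175,.2],74.5,7)"
```

```text
1 [-0.0257 -0.0058 -0.0072] az 9.69
2 [-0.0263 -0.0027 -0.0072] az 9.69
3 [-0.0265  0.0005 -0.0072] az 9.69
4 [-0.0263  0.0037 -0.0072] az 9.69
5 [-0.0257  0.0068 -0.0072] az 9.69
6 [-0.0248  0.0099 -0.0072] az 9.69
7 [-0.0235  0.0128 -0.0072] az 9.69
```

View pics/wrist_wide_7.55.png

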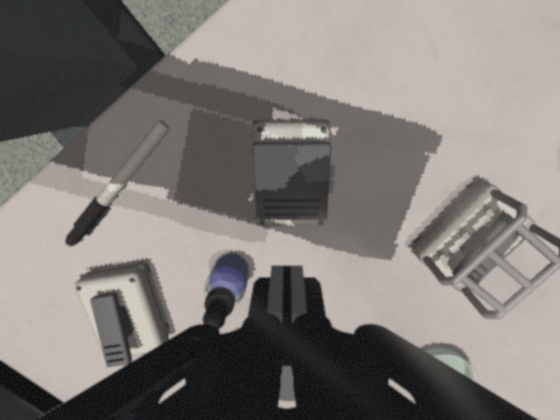

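The wide switch at (292,170) is now on, with its ribbed edge at (292,212) down, and it has not moved. Next the round one.

Request:
drive_tool(steps=[-0.026, -0.006, -0.02, 0, 0, 9.7, -0.026, -0.003, -0.02, 0, 0, 9.7, -0.027, 0, -0.01, 0, 0, 9.7, -0.026, 0.004, 0, 0, 0, 9.7, -0.026, 0.007, 0, 0, 0, 9.7])

```text
time: 8.32
tool_pos: [0.4993, 0.2225, 0.1999]
eef_rot: [[-0.062, 0.998, -0.002], [0.998, 0.062, -0.001], [-0.001, -0.002, -1.0]]
force: [1.2, -0.9, -1.0]
finger_gap: 0.0001
```

Request:
drive_tool(steps=[-0.025, 0.01, 0, 0, 0, 9.7, -0.024, 0.013, 0, 0, 0, 9.7, 0, 0, 0, 0, 0, 0, 0, 0, 0, 0, 0, 0])

```text
time: 8.82
tool_pos: [0.521, 0.1742, 0.2002]
eef_rot: [[0.267, 0.964, -0.002], [0.964, -0.267, 0.0], [-0.0, -0.002, -1.0]]
force: [0.5, 0.3, -1.5]
finger_gap: -0.0002
```

```bash
python3 fit.py wrist round; python3 st.py .544 .2585 .09; ls pics/wrist_r*
```

```text
wrist round all [540.9 239.2] [80.3 59.5] 74.7 pad 4613 [541.  239.1] [58.8 58.5] 9.8 slope 0.206 dir 74.0
[0.5209 0.1744 0.2004] 74.6 8.875 [ 0.7 -0.4 -0.1]
shift [ 0.0872 -0.      0.1104]
pics/wrist_round_8.82.png
```

```bash
python3 st.py .546 .2575 .09
```

```text
[0.5209 0.1744 0.2004] 74.6 8.875 [ 0.7 -0.4 -0.1]
shift [0.0868 0.0022 0.1104]
```

View pics/wrist_round_8.82.png

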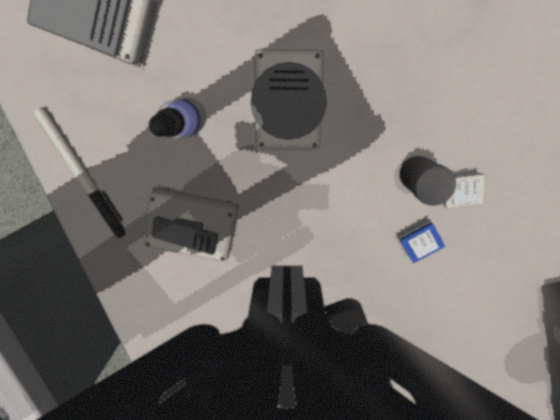

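The round switch at (289,100) has its ribs at (289,80), on the far side along tool +x, in line with the tool.

Request:
drive_tool(steps=[0.045, 0.001, 0, 0, 0, 0, 0.042, 0.001, 0.01, 0, 0, 0, 0, 0, 0.05, 0, 0, 0, 0, 0, 0.05, 0, 0, 0, 0, 0, 0, 0, 0, 0])

```text
time: 9.5
tool_pos: [0.5434, 0.2568, 0.0872]
eef_rot: [[0.266, 0.964, -0.009], [0.964, -0.266, -0.004], [-0.006, -0.007, -1.0]]
force: [0.1, -0.6, -0.6]
finger_gap: -0.0001
```

Request:
drive_tool(steps=[0, 0, 0.015, 0, 0, 0, 0, 0, 0.01, 0, 0, 0, 0, 0, 0, 0, 0, 0, 0, 0, 0, 0, 0, 0])

```text
time: 10.0
tool_pos: [0.5472, 0.2572, 0.0667]
eef_rot: [[0.268, 0.963, 0.001], [0.963, -0.268, 0.001], [0.001, 0.001, -1.0]]
force: [-0.8, -0.3, -0.7]
finger_gap: 0.0001
```

```bash
python3 st.py .546 .2575 .05
```

```text
[0.5472 0.2572 0.0667] 74.4 10.0 [-0.8 -0.3 -0.7]
shift [-0.0001 -0.0013  0.0167]
```

Request:
drive_tool(steps=[0, -0.001, 0.008, 0, 0, 0, 0, 0, 0.005, 0, 0, 0, 0, 0, 0.004, 0, 0, 0, 0, 0, 0.002, 0, 0, 0, 0, 0, 0.002, 0, 0, 0])

```text
time: 10.62
tool_pos: [0.546, 0.2577, 0.0452]
eef_rot: [[0.268, 0.963, 0.001], [0.963, -0.268, 0.001], [0.001, 0.001, -1.0]]
force: [0.1, 1.9, 2.1]
finger_gap: 0.0
```

Request:
drive_tool(steps=[0, 0, 0.001, 0, 0, 0, 0, 0, 0.001, 0, 0, 0, 0, 0, 0, 0, 0, 0])

```text
time: 11.0
tool_pos: [0.5462, 0.258, 0.0434]
eef_rot: [[0.268, 0.963, 0.001], [0.963, -0.268, 0.001], [0.001, 0.001, -1.0]]
force: [-0.4, 4.2, 4.8]
finger_gap: 0.0001
```

Request:
drive_tool(steps=[0, 0, 0.001, 0, 0, 0, 0, 0, 0, 0, 0, 0])

```text
time: 11.25
tool_pos: [0.5462, 0.258, 0.0422]
eef_rot: [[0.268, 0.963, 0.001], [0.963, -0.268, 0.001], [0.001, 0.001, -1.0]]
force: [0.2, 4.3, 4.1]
finger_gap: 0.0001
```

Request:
drive_tool(steps=[0, 0, 0.0007, 0, 0, 0, 0, 0, 0, 0, 0, 0])

```text
time: 11.5
tool_pos: [0.5463, 0.258, 0.042]
eef_rot: [[0.268, 0.963, 0.002], [0.963, -0.268, 0.001], [0.002, 0.001, -1.0]]
force: [-1.0, 5.4, 6.4]
finger_gap: 0.0001
```

Stop contact looks imminent; one more small step, then retract and check.

Request:
drive_tool(steps=[-0.0005, 0, 0.0006, 0, 0, 0, 0, 0, 0, 0, 0, 0])

```text
time: 11.75
tool_pos: [0.5463, 0.258, 0.0419]
eef_rot: [[0.268, 0.963, 0.002], [0.963, -0.268, 0.002], [0.003, 0.001, -1.0]]
force: [-1.7, 6.8, 9.1]
finger_gap: 0.0
```

Request:
drive_tool(steps=[0, 0, -0.04, 0, 0, 0, 0, 0, -0.06, 0, 0, 0, -0.05, 0, -0.05, 0, 0, 0, -0.04, 0, 0, 0, 0, 0, 0, 0, 0, 0, 0, 0])

```text
time: 12.38
tool_pos: [0.5214, 0.1725, 0.1845]
eef_rot: [[0.27, 0.963, -0.002], [0.963, -0.27, -0.003], [-0.004, -0.002, -1.0]]
force: [0.0, 0.5, 0.2]
finger_gap: -0.0002
```

```bash
python3 fit.py wrist round narrow; python3 st.py .4375 .147 .09; python3 -c "
from plan import *
polar([.4375,.147,.18],151.5,8)"
```

```text
wrist round all [541.3 239.1] [79.8 59.1] 73.3 pad 5189 [541.2 239.9] [58.2 58. ] 29.2 slope 0.251 dir -106.3
wrist narrow all [422.6 155.2] [56.  79.9] 62.4 pad 1587 [422.5 155.2] [20.4 59.3] 62.7 slope 0.211 dir -47.5
[0.5224 0.1748 0.184 ] 74.4 12.475 [0.4 0.1 0.3]
shift [-0.0494 -0.0742  0.0942]
1 [-0.0062 -0.0093  0.0005] az -9.64
2 [-0.0046 -0.0102  0.0005] az -9.64
3 [-0.0028 -0.0108  0.0005] az -9.64
4 [-0.0009 -0.0111  0.0005] az -9.64
5 [ 0.0009 -0.0111  0.0005] az -9.64
6 [ 0.0028 -0.0108  0.0005] az -9.64
7 [ 0.0046 -0.0102  0.0005] az -9.64
8 [ 0.0062 -0.0093  0.0005] az -9.64
```

Round is on (slope 0.25 towards its ribbed end, not moved). Now the narrow one: its spot is at about (0.439, 0.147), yaw 152.5.

Request:
drive_tool(steps=[-0.006, -0.009, 0, 0, 0, -9.7, -0.005, -0.01, 0, 0, 0, -9.7, -0.003, -0.011, 0, 0, 0, -9.8, -0.001, -0.011, 0, 0, 0, -9.8, 0.001, -0.011, 0, 0, 0, -9.8])

```text
time: 13.1
tool_pos: [0.4701, 0.1581, 0.1837]
eef_rot: [[-0.554, 0.832, -0.002], [0.832, 0.554, -0.001], [0.0, -0.003, -1.0]]
force: [0.8, -0.0, -0.4]
finger_gap: -0.0003
```

Request:
drive_tool(steps=[0.003, -0.011, 0, 0, 0, -9.8, 0.005, -0.01, 0, 0, 0, -9.7, 0.006, -0.009, 0.03, 0, 0, -9.7, 0, 0, 0.03, 0, 0, 0, 0, 0, 0, 0, 0, 0])

```text
time: 13.72
tool_pos: [0.437, 0.1474, 0.1225]
eef_rot: [[-0.887, 0.461, -0.006], [0.461, 0.887, -0.002], [0.004, -0.005, -1.0]]
force: [0.7, 0.3, 0.1]
finger_gap: 0.0002
```

Request:
drive_tool(steps=[0, 0, 0, 0, 0, 0])

```text
time: 13.85
tool_pos: [0.4395, 0.148, 0.1252]
eef_rot: [[-0.887, 0.462, 0.001], [0.462, 0.887, -0.0], [-0.001, 0.0, -1.0]]
force: [0.2, -0.1, 0.3]
finger_gap: 0.0
```

```bash
python3 fit.py wrist narrow; python3 st.py .4389 .1467 .07; ls pics/wrist_n*
```

```text
wrist narrow all [421.5 155.2] [56.2 78.5] 62.4 pad 2991 [421.6 155.1] [19.9 57.8] 62.5 slope 0.205 dir -27.7
[0.4398 0.148  0.1256] 152.5 13.9 [-0.  -0.1  0.3]
shift [ 0.0003 -0.0016  0.0556]
pics/wrist_narrow_12.43.png
pics/wrist_narrow_13.85.png
```

Request:
drive_tool(steps=[0.0005, -0.0015, 0.03, 0, 0, 0, 0, 0, 0.02, 0, 0, 0, 0, 0, 0.01, 0, 0, 0, 0, 0, 0, 0, 0, 0, 0, 0, 0, 0, 0, 0])

```text
time: 14.52
tool_pos: [0.4385, 0.1466, 0.0657]
eef_rot: [[-0.887, 0.462, 0.002], [0.462, 0.887, 0.0], [-0.001, 0.001, -1.0]]
force: [-0.6, 0.0, -0.5]
finger_gap: 0.0002
```

Request:
drive_tool(steps=[0, 0, 0.008, 0, 0, 0, 0, 0, 0.004, 0, 0, 0, 0, 0, 0.003, 0, 0, 0, 0, 0, 0.002, 0, 0, 0, 0, 0, 0.001, 0, 0, 0])

```text
time: 15.15
tool_pos: [0.438, 0.1463, 0.0469]
eef_rot: [[-0.887, 0.462, 0.001], [0.462, 0.887, -0.0], [-0.001, 0.0, -1.0]]
force: [1.1, -1.3, 1.5]
finger_gap: 0.0
```

Request:
drive_tool(steps=[0, 0, 0.001, 0, 0, 0, 0, 0, 0, 0, 0, 0])

```text
time: 15.4
tool_pos: [0.4378, 0.1464, 0.0459]
eef_rot: [[-0.887, 0.463, 0.0], [0.463, 0.887, 0.0], [-0.0, 0.0, -1.0]]
force: [0.6, 0.3, 0.8]
finger_gap: 0.0001
```

Request:
drive_tool(steps=[0, 0, 0.001, 0, 0, 0, 0, 0, 0.001, 0, 0, 0, 0, 0, 0.001, 0, 0, 0, 0, 0, 0, 0, 0, 0])

```text
time: 15.9
tool_pos: [0.4383, 0.1463, 0.043]
eef_rot: [[-0.887, 0.462, 0.001], [0.462, 0.887, -0.0], [-0.001, 0.001, -1.0]]
force: [2.1, -2.3, 4.5]
finger_gap: 0.0003
```

Request:
drive_tool(steps=[0, 0, 0.001, 0, 0, 0, 0, 0, 0, 0, 0, 0])

```text
time: 16.15
tool_pos: [0.4384, 0.1463, 0.042]
eef_rot: [[-0.887, 0.462, 0.002], [0.462, 0.887, -0.0], [-0.001, 0.001, -1.0]]
force: [3.2, -3.6, 3.9]
finger_gap: -0.0001
```

Request:
drive_tool(steps=[0, 0, 0.0007, 0, 0, 0, 0, 0, 0, 0, 0, 0])

```text
time: 16.4
tool_pos: [0.4385, 0.1463, 0.0418]
eef_rot: [[-0.887, 0.462, 0.002], [0.462, 0.887, -0.0], [-0.002, 0.001, -1.0]]
force: [3.6, -4.5, 8.9]
finger_gap: -0.0001
```

At the stop (8.9 N). Retracting and checking everything.

Request:
drive_tool(steps=[0, 0, -0.04, 0, 0, 0, 0, 0, -0.06, 0, 0, 0, 0, 0, -0.06, 0, 0, 0, 0, 0, -0.06, 0, 0, 0, 0, 0, 0, 0, 0, 0])

```text
time: 17.02
tool_pos: [0.4387, 0.1474, 0.2649]
eef_rot: [[-0.887, 0.462, 0.006], [0.462, 0.887, 0.003], [-0.004, 0.006, -1.0]]
force: [0.6, 0.3, 0.4]
finger_gap: 0.0002
```

Request:
drive_tool(steps=[0, 0, 0, 0, 0, 0, 0, 0, 0, 0, 0, 0])

```text
time: 17.27
tool_pos: [0.4362, 0.1461, 0.259]
eef_rot: [[-0.887, 0.462, -0.005], [0.462, 0.887, -0.001], [0.004, -0.003, -1.0]]
force: [1.1, -0.0, -0.9]
finger_gap: 0.0001
```

```bash
python3 fit.py wrist wide narrow; python3 fit.py side wide round narrow;python3 fit.py scene wide round narrow; ls pics
python3 - <<'E'
import cv2,glob
a=cv2.imread(sorted(glob.glob('pics/side_wide_17*'))[-1])[210:320,150:340]
cv2.imwrite('pics/fin.png',cv2.resize(a,None,fx=3.6,fy=3.6,interpolation=cv2.INTER_CUBIC))
E
```

```text
wrist wide all [412.5 344.6] [55.1 80.4] 52.8 pad 4324 [413.3 344.8] [52.5 58.5] 53.0 slope 0.248 dir 141.6
wrist narrow all [422.3 154.6] [56.  80.5] 62.4 pad 1165 [421.9 154.7] [20.  58.3] 62.3 slope 0.244 dir 153.6
side wide all [412.  347.9] [56.7 82.3] 52.9 pad 305 [412.  348.2] [51.8 63.7] 52.5 slope 0.23 dir 143.4
side round all [539.4 242.6] [81.1 64.1] 75.2 pad 276 [540. 242.] [57.1 60.4] 16.5 slope 0.245 dir -104.4
side narrow all [421.7 157.9] [56.5 82.5] 61.9 pad 90 [422.  157.7] [20.2 61.1] 62.7 slope 0.259 dir 179.9
scene wide all [409.6 346.1] [55.9 80.9] 51.9 pad 358 [411.3 345. ] [51.8 62.4] 53.2 slope 0.232 dir 138.2
scene round all [537.8 239.8] [79.6 59.9] 73.7 pad 302 [537.8 240. ] [56.1 59.5] 72.3 slope 0.237 dir -104.3
scene narrow all [419.1 155.6] [55.7 82.5] 62.3 pad 103 [419.8 155.3] [19.8 61.9] 63.5 slope 0.221 dir 151.1
s2.png
scene0.png
scene0z.png
scene_narrow_17.62.png
scene_round_17.57.png
scene_wide_17.52.png
scene_wide_7.65.png
side0.png
side0z.png
side_narrow_17.48.png
side_round_17.43.png
side_wide_17.38.png
side_wide_7.60.png
w1.png
wrist0.png
wrist_narrow_12.43.png
wrist_narrow_13.85.png
wrist_narrow_17.32.png
wrist_round_12.38.png
wrist_round_8.82.png
wrist_wide_17.27.png
wrist_wide_7.55.png
```

View pics/fin.png

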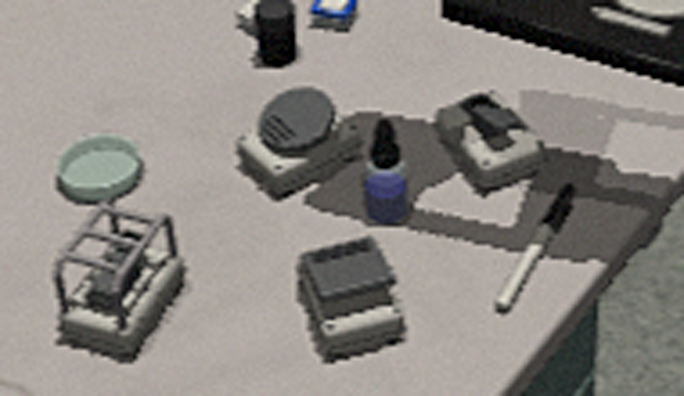

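The final crop shows the three paddles with their ribbed ends down (wide at (348,285), round at (298,120), narrow at (492,115)). The hooped switch, bottle, dish, canister and marker are where they were. Handing in.

```bash
python3 -c "
from rig import *
print(sign_off())"
```

```text
the job is handed in; nothing more can be done
None
```

I pressed the wide, round and narrow (no hoop) switches on, in that order, with the gripper shut, and handed the job in at about 17.6 s. The highest force reading during the presses was about 11 N vertical, at the wide switch's stop.

**Paddles:** in the last check all three sat near their on-stops. The slopes down towards the ribbed end read 0.22–0.26, against a stop of 0.25 rad.

**Positions:** all three pressed switches were within about 2–3 mm of where they started, which is camera scatter. The hooped switch, bottle, dish, canister and marker looked unmoved in the last side picture. I judged those by eye and did not measure the hooped paddle's angle. I did not check the tape or the kitchen timer separately.

**Disagreements:** the networks gave mixed labels for some switches and did not find the wide one in the first overview, so I identified the switches from the pictures. One side-view fit gave the narrow paddle's direction as 180° where the other two views gave 151–154°. That fit had only 90 points on a narrow bar, so I trusted the other two.

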